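# Hold the bench-pin bolt square behind its bracket

## Task

The nut on the bench-pin holder is about to be tightened and somebody must hold the bolt head behind the bracket. Lay the emery stick that lies across the gap flat in the empty metal tray, without dropping or throwing it, then reach down into the gap, take the square bolt head between the fingers, turn it until its flats stand upright and level, and keep it there against the weight of the spanner hanging on the nut: finish while still gripping the head. Turn it by the head, not by the spanner, and leave the other things on the bench where they are.

Things in the scene. Friction and masses are not known exactly. Their poses are not given: they have to be found in the camera images.
- holder: fixed bench-pin holder; origin on the bench straight below the centre of the bolt head; x points from its front to its back, z up. Front: upright steel bracket with nut, spanner and a wooden bench pin that sticks out forward (y = 23 to 73 mm, to x = -155 mm, top at 134 mm). The bolt lies along x, 190 mm above the bench
- gap (a point): middle of the mouth of the gap in the holder, 210 mm above the bench, axes as the holder's. Gap 48 mm wide in x, between the bracket (8 mm thick) in front and an upright wooden block (36 mm thick) behind; both 150 mm wide in y and topping out at this height. The bolt head is centred 2 mm in -x and 20 mm below here; below it the gap is empty down to 35 mm above the bench, its ends are open
- bolt_head (a point): square steel bolt head in the gap, 16 x 16 mm across its flats (y, z) and 18 mm long in x (the bolt's axis); this point is its centre, 20 mm below the top of the bracket; x along the bolt's axis as the holder's x; its own y and z axes are square to its flats and turn with it
- bolt (a joint): turn of the bolt about the holder's +x axis, right-handed, in rad: 0 = the head's flats stand upright and level (as wanted); starts at +0.21 to +0.45. The spanner's weight turns it back towards about +0.33 when it is let go (under 0.15 N m; a little friction)
- spanner_end (a point): round end (30 mm across, 8 mm thick) of the spanner that is stuck on the nut on the front of the bracket, hangs down there and turns with the bolt; this point lies 125 mm from the bolt's axis and 37 mm in front of the head's centre; straight below the axis at bolt = +0.33
- stick_center (a point): centre of the emery stick, a loose straight bar 180 mm (its x) x 24 mm (y) x 14 mm (z) of light wood, partly grey, about 45 g, lying level on the tops of bracket and block, across the gap and over the bolt head
- stick: the same emery stick; origin at the centre of its underside, 7 mm below stick_center
- tray: empty open metal tray fixed in place, 250 (x) x 130 (y) x 25 mm high, walls and floor 5 mm thick; origin at the centre of its underside
- pliers: bystander: pliers, dark steel, 120 x 55 x 12 mm, lying on the bench; origin under the pivot
- flat_file: bystander: flat file with wooden handle, 240 mm long, lying; origin on its underside
- saw_frame: bystander: jeweller's saw frame, dark steel bow 140 x 90 mm with 90 mm wooden handle, lying; origin on its underside near the blade line
- hammer: bystander: small hammer, 200 mm, lying; origin on its underside
- jar: bystander: glass jar with steel cap, 60 mm across, 80 mm tall; origin at the centre of its underside
- dish: bystander: copper dish, 90 mm across, 35 mm tall; origin at the centre of its underside
- steel_block: bystander: plain steel bench block 50 x 50 x 30 mm; origin at the centre of its underside
Mind the look-alikes: they are no part of the job. What is shaped like the stick but turquoise is not meant.

How it is judged (in metres and radians):
On the way, in this order (a step that is already met when the one before it is completed fails the run):
1. the emery stick lies flat in the tray, let go and at rest (x of stick_center in the frame of tray between -0.035 and 0.035 m and y of stick_center in the frame of tray between -0.05 and 0.05 m and z of stick_center in the frame of tray below 0.022 m and angle between stick_center's own x axis and vertical between 1.48 and 1.66 rad and contact force between the fingers and stick below 0.1 N and linear speed of stick below 0.03 m/s), for 0.2 s.
2. the bolt head is gripped and turned square (value of joint bolt between -0.1 and 0.1 rad and contact force between the fingers and bolt_c0 above 6 N and velocity of joint bolt between -0.15 and 0.15 rad/s and contact force between each of the arm, the fingers and bolt_c2 below 0.5 N and contact force between each of the arm, the fingers and bolt_c3 below 0.5 N and contact force between each of the arm, the fingers and bolt_c4 below 0.5 N and contact force between each of the arm, the fingers and bolt_c5 below 0.5 N and contact force between each of the arm, the fingers and bolt_c6 below 0.5 N), for 0.3 s.
At the end, for the whole second after the job is handed in: The emery stick lies flat at rest in the tray, untouched; the fingers grip the bolt head (more than 6 N) and hold the bolt within 0.1 rad of square, still, with nothing of the robot touching the spanner (all of step 1 and all of step 2); the arm keeps its last pose, push and grip.
It fails at once if the emery stick is dropped from a height or thrown (faster than 1.5 m/s) (linear speed of stick above 1.5 m/s).
It fails at once if a bystander is moved more than 30 mm (distance of any of pliers, flat_file, saw_frame, hammer, jar, dish, steel_block from where it was at the start of the episode above 0.03 m).
It fails at once if the spanner is pushed by the robot (contact force between any of the arm, the fingers and bolt_c2 above 3 N or contact force between any of the arm, the fingers and bolt_c3 above 3 N or contact force between any of the arm, the fingers and bolt_c4 above 3 N or contact force between any of the arm, the fingers and bolt_c5 above 3 N or contact force between any of the arm, the fingers and bolt_c6 above 3 N).
It also fails if it takes over 51 s, if anything falls off the work surface, if the arm or the gripper's body presses on something with over 40 N, if the wrist force passes 120 N, or if a joint passes its speed limit or range.

## Robot

A 6-joint arm with a two-finger parallel gripper is mounted at the origin on the work surface. World frame = base frame: x ahead of the robot, y to its left, z up, the work surface at z = 0. Lengths are in mm, angles in rad, forces in N, time in s.
With the tool pointing down it reaches from about 350 to 975 mm from the base axis. Payload 7.1 kg.
Tool frame: the origin (TCP) lies at the very end of the fingers, on their centre line; the grasp point (between the pads) lies 19 mm behind it; z points along the fingers, x is the direction in which the jaws open and shut, and the axes are right-handed (so a half turn about z gives the same grasp; the last joint's range is limited). The gripper opens to 88 mm and grips with 3 to 60 N. Pads are 20 mm wide; open, the fingers measure 115 mm over their backs; the gripper's body (75 mm by 178 mm) begins 61 mm behind the grasp point.
Start: joints at [-1.166, 0.423, 1.63, -0, 1.089, -0.019], TCP at [257.032, -569.683, 185.775] pointing down, gripper open.
Joint ranges: [-3, 3], [-0.9, 2.11], [0.09, 2.58], [-1.31, 4.45], [0.11, 2.69], [-2.54, 2.54]. Speed limits (rad/s): [2.39, 2.39, 3.01, 3.14, 3.14, 3.14].

## Interface

Orientations are given as a rotation vector (axis times angle).
In Python, from workcell import * gives the robot as it stands.
- The arm moves only by the tool arm_command, never from a script. Its argument "increments" is a list of rows, each a list of 2 entries, a list of its own where there are three numbers: the shift along the tool's x, y, z in cm, then the turn about the tool's z in degrees. In form: [[[dx, dy, dz], turn], ...]. A call has 1 to 20 rows; each row shifts and turns the pose as measured when the row begins, along the tool's axes as they then stand; what a row does not reach is not made up. A row lasts 1/10 s, in which the tool goes at most 50 mm and 8.59 degrees, less where a joint would pass 70% of its speed; a pose out of reach is approached as far as the arm can. A call is refused whole if a number of a shift passes 5 or a number of a turn 8.59, either way. A call with a gripper value outside its range is refused whole. "gripper" is the opening, from 0 (shut) to 1 (fully open), set as the call begins (left out, the last holds). The fingers move at their own pace and stop on an object; the grip force is fixed at half the most. Time passes only in rows, so rows that do not move let the fingers close. It gives the time, the measured TCP pose, the force and the opening at its end, in the units of the state.
- get_obs(): the state, without advancing time (a new reading comes with each control period).
- get_image(name): name is "scene" or "top" or "wrist"; returns the picture (384x512x3 uint8, red, green, blue); there is no depth.
- camera_params(name): a dict with "K" (3x3 intrinsics, pixels), "k1" (the pictures are not rectified: a ray, as slopes to the right and down, at radius r is drawn at 1 + k1 r^2 times it, then the intrinsics apply), "rvec" (rotation vector, rad) and "tvec" (3), from world to camera coordinates, as OpenCV has them; the wrist camera has in their place "T_tool_cam" (4x4, takes a point from camera to tool coordinates, whose origin is the TCP and whose axes are the tool frame's). Camera axes: x right, y down, z forward; pixel columns grow to the right and rows downward; lengths in mm; the calibration is good to about 2 mm. A picture is of the moment at which its call begins: read the wrist's pose just before it. camera_params takes no time and is no camera call.
- close_job(): hands the job in, once; it reports no verdict.
The state is a dict: "t": time; "qpos": joint angles; "qvel": joint speeds; "joint_torque": joint torques, N m; "ee_pos": TCP position; "orientation": TCP orientation; "ft_force": force on the tool from outside, world axes, zero at the start; "moment": the same for the moment, N m; "width": finger opening in mm.
Only numpy, scipy, OpenCV 4.12 (cv2) and the standard library are available. Lean on these libraries where they do the work, as an engineer would, in place of code of your own. Each camera call takes 0.05 s, during which the arm holds its last target.

## Working session

There is one attempt and no reset: what is moved stays moved. The work goes in short steps, Python scripts to look and compute and a tool call to move; the robot and the scene stay as the last step left them, time stands still between calls to the robot, and variables do not carry over. Pictures are saved under pics/ and viewed, and the job is handed in when it is done.

Besides the shell and the picture viewer there is one more tool, called after "Request:" as a command line: name --argument value ..., lists and objects as JSON in quotes. arm_command: Moves the arm, as the interface text tells. Its arguments: {"type":"object","properties":{"increments":{"type":"array","items":{"type":"array"}},"gripper":{"type":"number"}},"required":["increments"]}

```bash
mkdir -p pics; ls
python3 - <<'E'
from workcell import *
import cv2,json
print(get_obs())
for n in ["scene","top","wrist"]:
    cv2.imwrite(f"pics/{n}0.png",get_image(n)[:,:,::-1]); print(n,camera_params(n))
E
```

```text
pics
{'t': 0.0, 'qpos': array([-1.16592774e+00,  4.23816914e-01,  1.63070176e+00, -5.31739460e-05,
        1.08860788e+00, -1.90345967e-02]), 'qvel': array([-3.98057063e-04,  2.15942480e-04,  7.69750198e-04, -3.50156429e-04,
       -1.35545361e-04,  3.84534903e-05]), 'joint_torque': array([ 1.73827575e-03, -5.44615352e+01, -2.73665822e+01,  6.45168917e-02,
        2.27987365e-02, -1.31114193e-04]), 'ee_pos': array([ 256.81886952, -569.11299876,  185.01206541]), 'orientation': array([-2.63838499e+00,  1.70393340e+00,  2.03955731e-03]), 'ft_force': array([-0.13863915, -0.47091666,  0.62741932]), 'moment': array([-0.03008654,  0.01025591, -0.01202051]), 'width': 87.6121226390667}
scene {'K': array([[453.29144357,   0.        , 255.19695926],
       [  0.        , 453.29144357, 195.50014795],
       [  0.        ,   0.        ,   1.        ]]), 'k1': -0.12624285632393067, 'rvec': array([ 2.01500969,  1.68814458, -0.52447545]), 'tvec': array([ -78.47297136, -298.72495345, 1757.84694125])}
top {'K': array([[467.85980353,   0.        , 260.80973883],
       [  0.        , 467.85980353, 194.75001266],
       [  0.        ,   0.        ,   1.        ]]), 'k1': -0.1408328870405845, 'rvec': array([ 2.16822063, -2.12828585,  0.18438375]), 'tvec': array([ -20.52236428,  504.30082332, 1574.43353322])}
wrist {'K': array([[340.19233997,   0.        , 258.75595044],
       [  0.        , 340.19233997, 191.91070706],
       [  0.        ,   0.        ,   1.        ]]), 'k1': -0.08918161611686991, 'T_tool_cam': array([[ 9.99999223e-01, -1.39670093e-04, -1.23841215e-03,
        -7.34572142e-01],
       [ 4.37127475e-04,  9.69878336e-01,  2.43589453e-01,
        -6.66431779e+01],
       [ 1.16708696e-03, -2.43589805e-01,  9.69877644e-01,
        -1.99480276e+02],
       [ 0.00000000e+00,  0.00000000e+00,  0.00000000e+00,
         1.00000000e+00]])}
```

View pics/scene0.png

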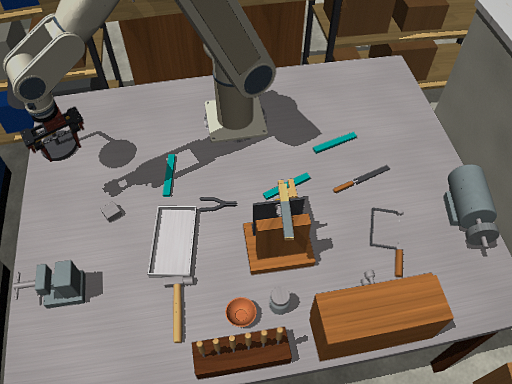

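View pics/top0.png

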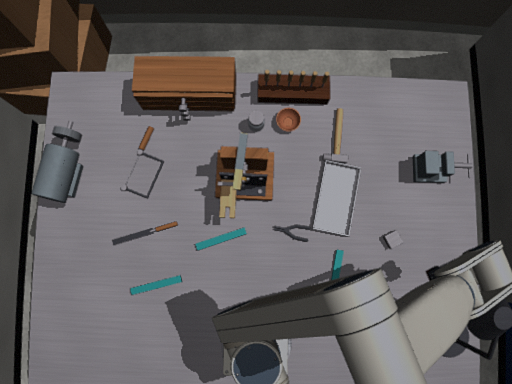

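View pics/wrist0.png

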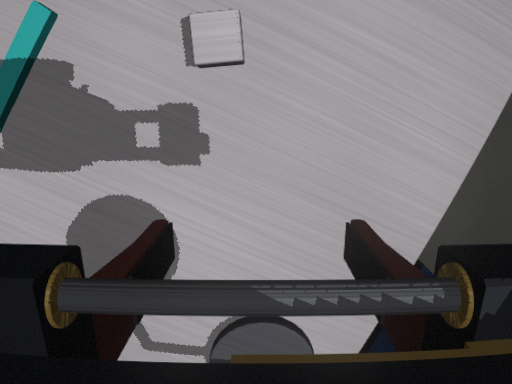

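Run:
```python
import cv2
a=cv2.imread("pics/top0.png");b=cv2.imread("pics/scene0.png")
cv2.imwrite("pics/c1.png",cv2.resize(a[120:230,200:300],None,fx=5,fy=5,interpolation=2))
cv2.imwrite("pics/c2.png",cv2.resize(b[165:280,230:330],None,fx=5,fy=5,interpolation=2))
```

```text
(no output)
```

View pics/c1.png

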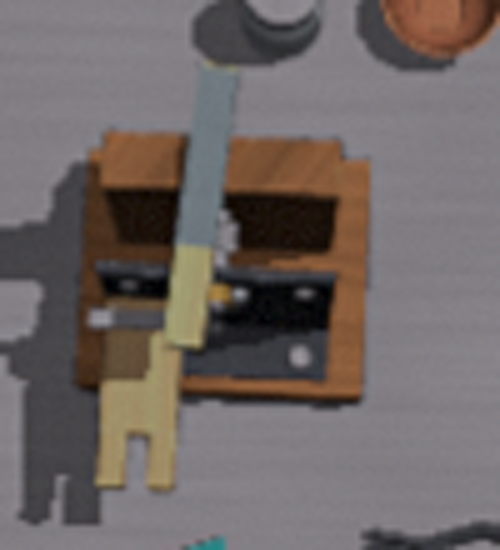

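View pics/c2.png

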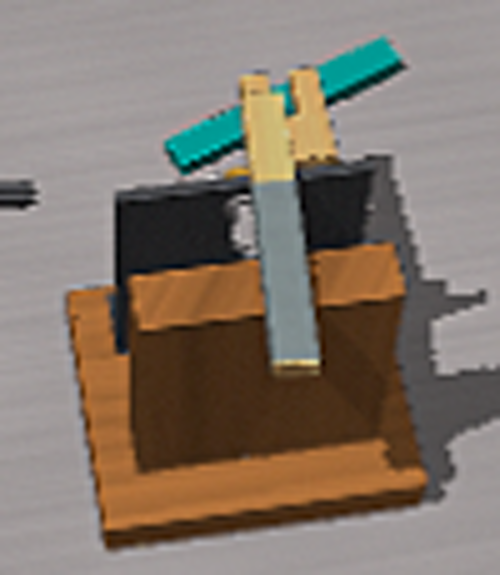

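```bash
cat > h.py <<'E'
from workcell import *
import cv2,numpy as np
from scipy.optimize import least_squares
from scipy.spatial.transform import Rotation as R
def cam(name,obs=None):
    p=camera_params(name)
    if name=="wrist":
        T=np.eye(4);T[:3,:3]=R.from_rotvec(obs["orientation"]).as_matrix();T[:3,3]=obs["ee_pos"]
        M=np.linalg.inv(T@p["T_tool_cam"]);r=cv2.Rodrigues(M[:3,:3])[0].ravel();t=M[:3,3]
    else: r,t=p["rvec"],p["tvec"]
    return p["K"],p["k1"],np.array(r,float),np.array(t,float)
def proj(c,P):
    return cv2.projectPoints(np.array(P,float).reshape(-1,1,3),c[2],c[3],c[0],np.array([c[1],0,0,0]))[0].reshape(-1,2)
def toplane(c,uv,z):
    n=cv2.undistortPoints(np.array(uv,float).reshape(-1,1,2),c[0],np.array([c[1],0,0,0])).reshape(-1,2)
    Rm=cv2.Rodrigues(c[2])[0];o=-Rm.T@c[3]
    d=np.c_[n,np.ones(len(n))]@Rm
    return o+d*((z-o[2])/d[:,2])[:,None]
def hol(x,P):
    P=np.array(P,float);c,s=np.cos(x[2]),np.sin(x[2])
    return np.c_[x[0]+c*P[:,0]-s*P[:,1],x[1]+s*P[:,0]+c*P[:,1],P[:,2]]
E
python3 - <<'E'
from h import *
T=cam("top");S=cam("scene")
tp=np.array([(105,132),(340,142),(337,197),(105,188)])/5+[200,120]
tP=[(62,75,210),(62,-75,210),(26,-75,210),(26,75,210)]
sp=np.array([(130,280),(395,243),(140,333),(405,298),(117,193),(393,157)])/5+[230,165]
sP=[(26,-75,210),(26,75,210),(62,-75,210),(62,75,210),(-30,-75,210),(-30,75,210)]
f=lambda x:np.r_[(proj(T,hol(x,tP))-tp).ravel(),(proj(S,hol(x,sP))-sp).ravel()]
r=least_squares(f,[600,0,0]);print(r.x,r.fun.reshape(-1,2).round(1))
x=r.x
for n,c in(("top",T),("scene",S)):
    print(n)
ends=np.array([(220,66),(185,346)])/5+[200,120]
print(toplane(T,ends,224))
ends=np.array([(293,362),(268,93)])/5+[230,165]
print(toplane(S,ends,224))
# tray inner/outer corners top, z=25
tc=[(323,160),(360,165),(349,237),(312,232)]
print("tray",toplane(T,tc,25),toplane(T,tc,25).mean(0))
sc=[(153,207),(198,206),(194,277),(147,276)]
print("trayS",toplane(S,sc,25),toplane(S,sc,25).mean(0))
E
```

```text
[ 5.69671899e+02  5.07607396e+01 -4.15475604e-02] [[-1.3 -1.9]
 [-0.6 -1. ]
 [-0.6 -0.8]
 [-2.2 -1.9]
 [-0.4 -1.7]
 [-0.2 -0.4]
 [-0.7 -1.1]
 [ 0.4 -0.5]
 [-0.5 -1. ]
 [-3.7  0.4]]
top
scene
[[668.98620855  47.43533184 224.        ]
 [491.42619745  64.647798   224.        ]]
[[671.9281715   49.74656295 224.        ]
 [496.4983639   73.84461496 224.        ]]
tray [[ 635.74902333 -229.43344162   25.        ]
 [ 620.85392633 -361.99699915   25.        ]
 [ 364.80712923 -319.43883372   25.        ]
 [ 380.2026915  -190.34772089   25.        ]] [ 500.4031926  -275.30424885   25.        ]
trayS [[ 374.43086646 -331.64159079   25.        ]
 [ 396.5212579  -183.34136708   25.        ]
 [ 648.63510384 -222.6640322    25.        ]
 [ 621.71751384 -363.08415852   25.        ]] [ 510.32618551 -275.18278715   25.        ]
```

Run:
```python
import cv2
a=cv2.imread("pics/top0.png");b=cv2.imread("pics/scene0.png")
cv2.imwrite("pics/c3.png",cv2.resize(a[150:250,290:380],None,fx=6,fy=6,interpolation=2))
cv2.imwrite("pics/c4.png",cv2.resize(b[195:290,135:245],None,fx=6,fy=6,interpolation=2))
```

```text
(no output)
```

View pics/c3.png

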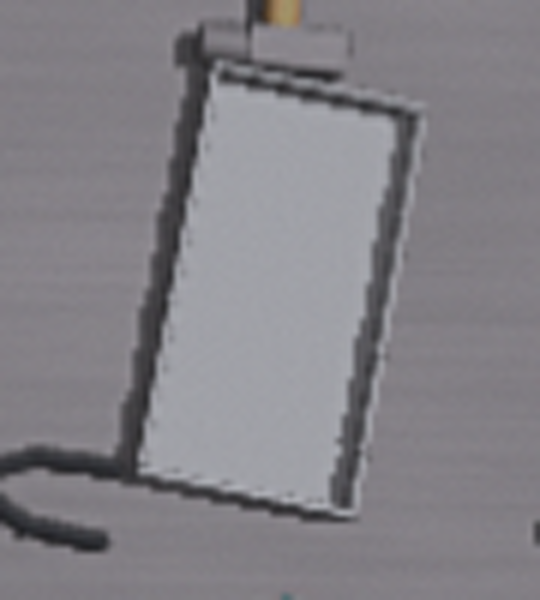

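```bash
cat >> h.py <<'E'
def go(pos=None,yaw=None,o=None):
    """yaw: desired world direction angle of tool x"""
    o=o or get_obs();M=R.from_rotvec(o["orientation"]).as_matrix()
    y=np.arctan2(M[1,0],M[0,0])
    print("t %.2f"%o["t"],"pos",o["ee_pos"].round(1),"yaw %.2f deg"%np.degrees(y),"tilt z",M[:,2].round(3),"w %.1f"%o["width"],"F",o["ft_force"].round(1),"q6 %.2f"%o["qpos"][5])
    if pos is not None: print("shift cm",(M.T@(np.array(pos)-o["ee_pos"])/10).round(2))
    if yaw is not None:
        d=(yaw-np.degrees(y)+180)%360-180
        print("turn deg %.2f (pointing down: -dyaw)"%(-d))
E
python3 - <<'E'
from h import *
go([540,57,340],90);go([540,57,340],-90)
E
```

```text
t 0.15 pos [ 256.9 -569.3  185.2] yaw -65.71 deg tilt z [-0.     0.001 -1.   ] w 87.9 F [-0.4 -0.8 -0.5] q6 -0.02
shift cm [-45.46 -51.57 -15.43]
turn deg -155.71 (pointing down: -dyaw)
t 0.15 pos [ 256.9 -569.3  185.2] yaw -65.71 deg tilt z [-0.     0.001 -1.   ] w 87.9 F [-0.4 -0.8 -0.5] q6 -0.02
shift cm [-45.46 -51.57 -15.43]
turn deg 24.29 (pointing down: -dyaw)
```

Request:
arm_command --increments '[[[-1,-1,-4],0],[[-1,-1,-4],0],[[-3.2,-3.4,-0.8],0],[[-3.2,-3.4,-0.8],0],[[-3.2,-3.4,-0.8],0],[[-3.2,-3.4,-0.8],0],[[-3.2,-3.4,-0.8],0],[[-3.2,-3.4,-0.8],0],[[-3.2,-3.4,-0.8],0],[[-3.2,-3.4,-0.8],0],[[-3.2,-3.4,-0.8],0],[[-3.2,-3.4,-0.8],0],[[-3.2,-3.4,-0.8],0],[[-3.2,-3.4,-0.8],0],[[0,0,0],8],[[0,0,0],8],[[0,0,0],8],[[0,0,0],0]]'

```text
t: 1.95
ee_pos: [487.3, -1.0, 366.9]
orientation: [-2.208, 2.228, 0.008]
ft_force: [-0.3, 0.9, 0.5]
width: 87.7
```

Run:
```python
from h import *
go([582,57,340],-97)
```

```text
t 1.95 pos [487.3  -1.  366.9] yaw -90.52 deg tilt z [-0.     0.007 -1.   ] w 87.7 F [-0.3  0.9  0.5] q6 1.55
shift cm [-5.87 -9.42  2.73]
turn deg 6.48 (pointing down: -dyaw)
```

Request:
arm_command --increments '[[[-2,-3.1,0],0],[[-2,-3.1,0],0],[[-1.9,-3.2,0],0],[[0,0,0],6.5],[[0,0,0],0],[[0,0,0],0]]'

```text
t: 2.55
ee_pos: [583.8, 58.4, 365.8]
orientation: [-2.103, 2.331, 0.01]
ft_force: [0.7, -0.3, 0.1]
width: 87.6
```

Run:
```python
from h import *
import pickle
o=get_obs();go([582,57,340],-97,o)
for n in("wrist","top","scene"):
    o=get_obs()
    im=get_image(n); cv2.imwrite(f"pics/{n}1.png",im[:,:,::-1])
    if n=="wrist": pickle.dump(o,open("o1.pkl","wb")); cv2.imwrite("pics/w1b.png",cv2.resize(im[:,:,::-1],(800,600),interpolation=2))
```

```text
t 2.55 pos [583.8  58.4 365.8] yaw -95.88 deg tilt z [-0.003  0.007 -1.   ] w 87.6 F [ 0.7 -0.3  0.1] q6 1.75
shift cm [0.17 0.15 2.58]
turn deg 1.12 (pointing down: -dyaw)
```

View pics/w1b.png

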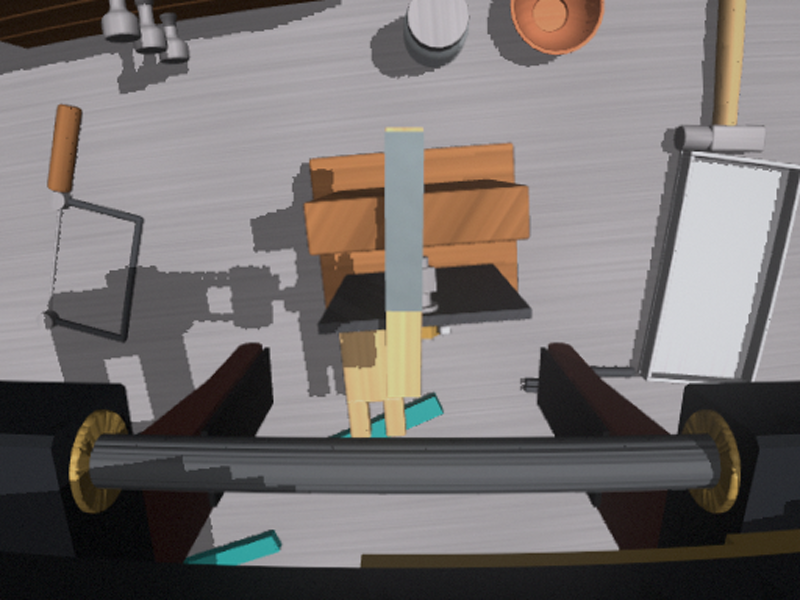

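Run:
```python
from h import *
import pickle
o=pickle.load(open("o1.pkl","rb"));W=cam("wrist",o)
f=lambda L:(np.array(L)+.5)/1.5625-.5
s=toplane(W,f([(386,127),(424,127),(422,397),(386,397)]),224)
print(s.round(1),s.mean(0).round(1)); d=(s[0]+s[1]-s[2]-s[3])/2;print(np.linalg.norm(d),np.degrees(np.arctan2(d[1],d[0])))
# holder
P=[(26,75,210),(26,-75,210),(62,-75,210),(62,75,210),(-30,75,210),(-30,-75,210)]
p=f([(309,254),(527,239),(528,185),(304,203),(318,331),(531,318)])
r=least_squares(lambda x:(proj(W,hol(x,P))-p).ravel(),[570,50,0]);print(r.x,r.fun.reshape(-1,2).round(1))
t=toplane(W,f([(688,151),(650,376)]),25);print(t.round(1))
```

```text
[[674.7  62.7 224. ]
 [672.3  39.4 224. ]
 [493.4  57.7 224. ]
 [495.9  82.7 224. ]] [584.1  60.6 224. ]
179.90320241155678 -6.115723170636866
[ 5.70460360e+02  5.06846414e+01 -3.03089198e-02] [[-0.6  0.3]
 [ 1.8 -0.1]
 [ 0.4 -0.3]
 [-1.3 -1.3]
 [-0.4  1.3]
 [ 0.   0.4]]
[[ 638.9 -230.7   25. ]
 [ 399.6 -192.6   25. ]]
```

Run:
```python
from h import *
go([584.3,60.6,213],-96.1)
```

```text
t 2.70 pos [583.6  58.2 366.3] yaw -96.04 deg tilt z [-0.002  0.007 -1.   ] w 87.9 F [ 0.4 -0.3  0.2] q6 1.75
shift cm [-0.15 -0.09 15.33]
turn deg 0.06 (pointing down: -dyaw)
```

Request:
arm_command --increments '[[[-0.1,0,3],0],[[-0.1,0,3],0],[[0,0,3],0],[[0,0,2],0],[[0,0,1.5],0],[[0,0,1],0],[[0,0,0.5],0],[[0,0,0],0]]'

```text
t: 3.5
ee_pos: [583.3, 58.4, 226.3]
orientation: [-2.104, 2.32, 0.001]
ft_force: [-0.6, 0.0, 0.3]
width: 88.1
```

Run:
```python
from h import *
go([584.3,60.6,213],-96.1)
im=get_image("wrist");cv2.imwrite("pics/w2.png",im[:,:,::-1])
```

```text
t 3.50 pos [583.3  58.4 226.3] yaw -95.56 deg tilt z [ 0.007  0.007 -1.   ] w 88.1 F [-0.6  0.   0.3] q6 1.74
shift cm [-0.22 -0.07  1.33]
turn deg 0.54 (pointing down: -dyaw)
```

View pics/w2.png

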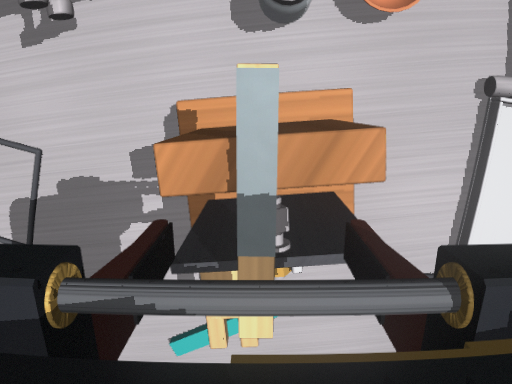

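Request:
arm_command --increments '[[[-0.2,-0.1,0.8],0.5],[[0,0,0.5],0],[[0,0,0],0]]'

```text
t: 3.85
ee_pos: [586.4, 60.7, 215.0]
orientation: [-2.091, 2.326, -0.003]
ft_force: [0.9, -0.6, -0.5]
width: 88.0
```

Request:
arm_command --increments '[[[0,0,0],0],[[0,0,0],0],[[0,0,0],0],[[0,0,0],0],[[0,0,0],0],[[0,0,0],0]]' --gripper 0

```text
t: 4.45
ee_pos: [587.0, 60.8, 215.8]
orientation: [-2.091, 2.325, -0.004]
ft_force: [0.8, -0.6, 0.2]
width: 43.4
```

Request:
arm_command --increments '[[[0,0,0],0],[[0,0,0],0],[[0,0,0.1],0],[[0,0,0],0],[[0,0,0],0],[[0,0,0],0]]'

```text
t: 5.05
ee_pos: [586.9, 60.8, 214.7]
orientation: [-2.091, 2.325, -0.004]
ft_force: [0.1, -0.4, -0.1]
width: 0.2
```

Run:
```python
from h import *
go()
for n in("wrist","scene","top"):
  im=get_image(n);cv2.imwrite(f"pics/{n}3.png",im[:,:,::-1])
  if n!="wrist":
    b=im[:,:,::-1]; b=b[150:290,200:360] if n=="scene" else b[110:230,190:310]
    cv2.imwrite(f"pics/{n}3c.png",cv2.resize(b,None,fx=4,fy=4,interpolation=2))
```

```text
t 5.05 pos [586.9  60.8 214.7] yaw -96.07 deg tilt z [ 0.013  0.008 -1.   ] w 0.2 F [ 0.1 -0.4 -0.1] q6 1.75
```

View pics/wrist3.png

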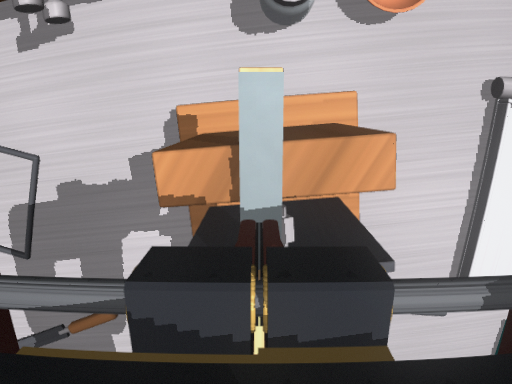

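View pics/scene3c.png

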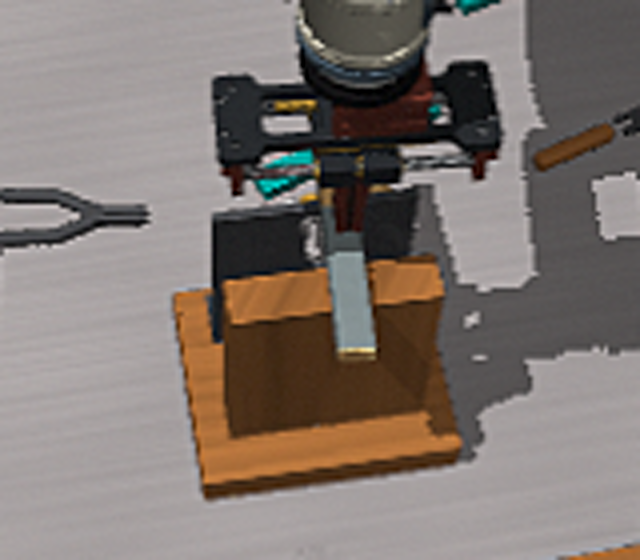

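View pics/top3c.png

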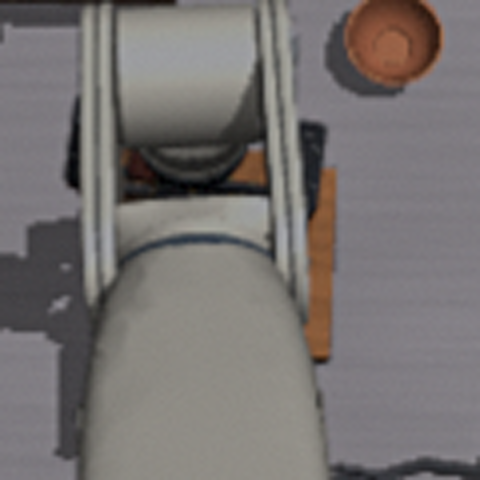

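Run:
```python
from h import *
o=get_obs();S=cam("scene");W=cam("wrist",o)
p=o["ee_pos"]
for dz in(0,10,20): print(dz,proj(S,[p+[0,0,dz]]),proj(W,[p+[0,0,dz]]))
st=[[584,60.6,224],[674,51,224],[494,70,224]]
print(proj(S,st),proj(W,st))
a=cv2.imread("pics/scene3.png")[175:245,255:325];cv2.imwrite("pics/s3d.png",cv2.resize(a,None,fx=8,fy=8,interpolation=2))
a=cv2.imread("pics/wrist3.png")[180:384,150:370];cv2.imwrite("pics/w3d.png",cv2.resize(a,None,fx=2.9,fy=2.9,interpolation=2))
```

```text
0 [[285.68473332 212.13476571]] [[260.57024024 217.06109116]]
10 [[285.89126697 210.18779292]] [[260.48881707 222.23564789]]
20 [[286.10039995 208.21485146]] [[260.39902794 227.93510989]]
[[285.57664822 209.44349349]
 [289.22825482 237.99778574]
 [282.11232564 183.09745272]] [[261.35708282 226.58983123]
 [261.59880855  66.08808418]
 [261.38363302 354.47996907]]
```

View pics/s3d.png

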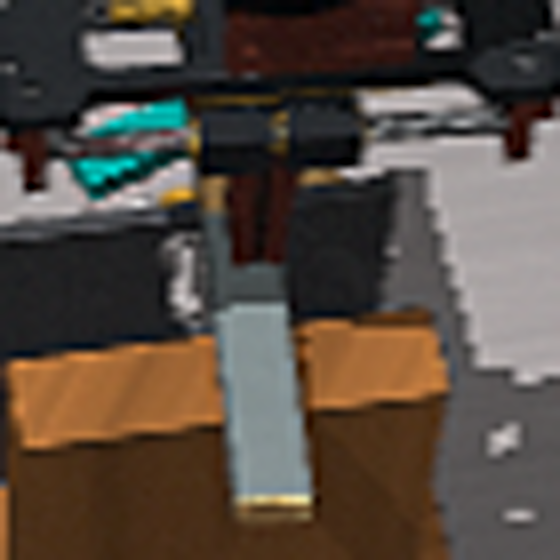

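View pics/w3d.png

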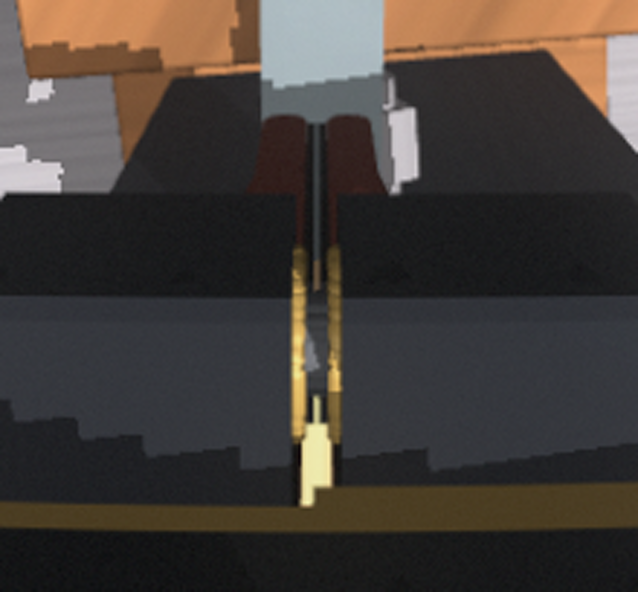

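Request:
arm_command --increments '[[[0,0,0.5],0],[[0,0,0.5],0],[[0,0,0.3],0],[[0,0,0],0]]'

```text
t: 5.6
ee_pos: [586.9, 60.9, 200.3]
orientation: [-2.091, 2.326, -0.004]
ft_force: [-0.4, 0.6, -0.1]
width: 0.6
```

Run:
```python
from h import *
go()
a=get_image("wrist")[180:384,150:370,::-1];cv2.imwrite("pics/w4d.png",cv2.resize(a,None,fx=2.9,fy=2.9,interpolation=2))
```

```text
t 5.60 pos [586.9  60.9 200.3] yaw -96.08 deg tilt z [ 0.012  0.008 -1.   ] w 0.6 F [-0.4  0.6 -0.1] q6 1.75
```

View pics/w4d.png

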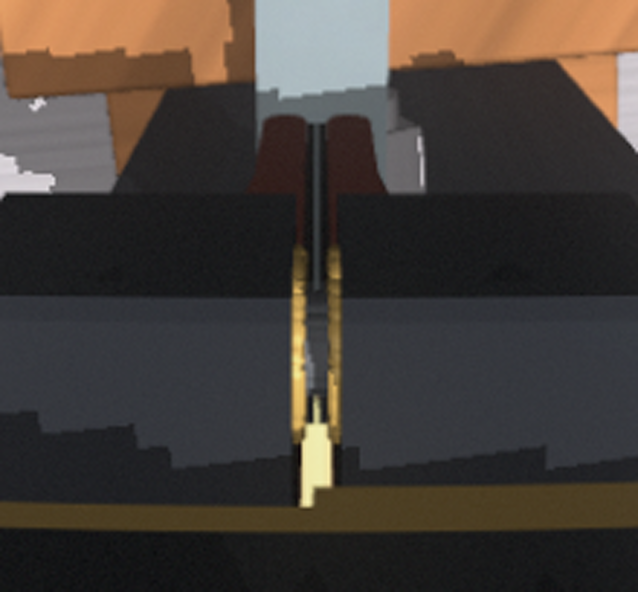

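Request:
arm_command --increments '[[[0,0,0.3],0],[[0,0,0.3],0],[[0,0,0],0]]'

```text
t: 5.95
ee_pos: [587.3, 61.0, 194.1]
orientation: [-2.091, 2.325, -0.005]
ft_force: [-0.1, 0.4, -0.6]
width: 0.5
```

Request:
arm_command --increments '[[[0,0,0.3],0],[[0,0,0],0]]'

```text
t: 6.15
ee_pos: [587.3, 61.0, 190.9]
orientation: [-2.091, 2.325, -0.005]
ft_force: [-0.8, -0.1, 0.7]
width: 0.7
```

Request:
arm_command --increments '[[[0,0,0.25],0],[[0,0,0],0]]'

```text
t: 6.35
ee_pos: [587.4, 61.0, 188.2]
orientation: [-2.091, 2.325, -0.005]
ft_force: [0.7, 0.3, 0.3]
width: 0.5
```

Request:
arm_command --increments '[[[0,0,0.25],0],[[0,0,0],0]]'

```text
t: 6.55
ee_pos: [588.2, 61.1, 188.0]
orientation: [-2.09, 2.324, -0.006]
ft_force: [0.3, 0.1, -0.0]
width: 0.6
```

Run:
```python
from h import *
go()
a=get_image("wrist")[180:384,150:370,::-1];cv2.imwrite("pics/w5d.png",cv2.resize(a,None,fx=2.9,fy=2.9,interpolation=2))
a=get_image("scene")[175:245,255:325,::-1];cv2.imwrite("pics/s5d.png",cv2.resize(a,None,fx=8,fy=8,interpolation=2))
```

```text
t 6.55 pos [588.2  61.1 188. ] yaw -96.07 deg tilt z [ 0.015  0.008 -1.   ] w 0.6 F [ 0.3  0.1 -0. ] q6 1.75
```

View pics/w5d.png

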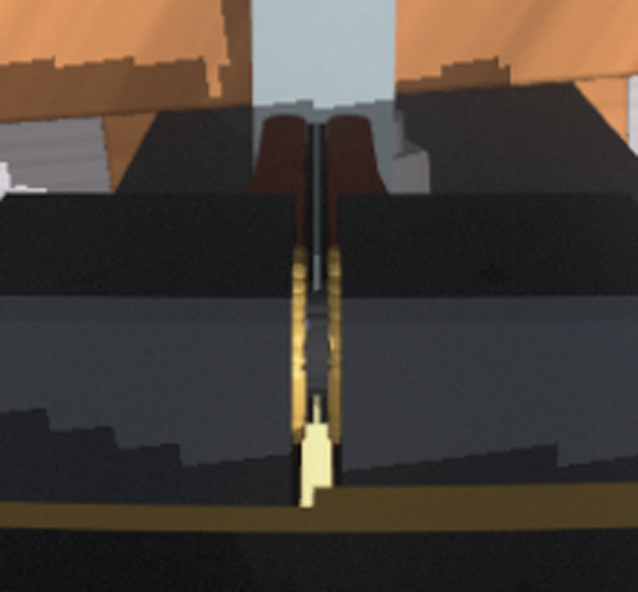

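View pics/s5d.png

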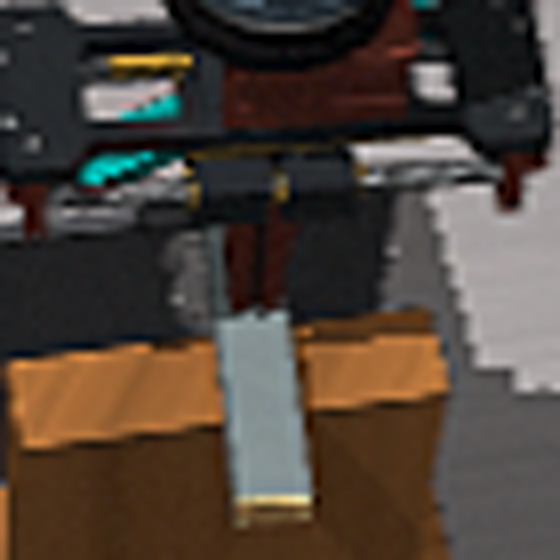

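Request:
arm_command --increments '[[[0,0,-1],0],[[0,0,-1],0],[[0,0.5,0],0],[[0,0.5,0],0],[[0,0,0],0],[[0,0,0],0],[[0,0,0],0],[[0,0,0],0],[[0,0,0],0]]' --gripper 0.6

```text
t: 7.55
ee_pos: [576.5, 62.1, 208.5]
orientation: [-2.09, 2.324, -0.006]
ft_force: [-0.1, -0.2, -0.5]
width: 52.5
```

Run:
```python
from h import *
go([580,61,178],-96.1)
a=get_image("wrist")[:,:,::-1];cv2.imwrite("pics/w6.png",a)
```

```text
t 7.55 pos [576.5  62.1 208.5] yaw -96.06 deg tilt z [ 0.014  0.008 -1.   ] w 52.5 F [-0.1 -0.2 -0.5] q6 1.76
shift cm [ 0.1  -0.32  3.06]
turn deg 0.04 (pointing down: -dyaw)
```

View pics/w6.png

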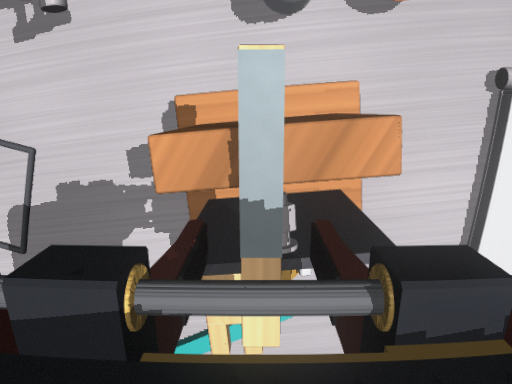

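Request:
arm_command --increments '[[[0,-0.3,1],0],[[0,-0.2,1],0],[[0,0,0.6],0],[[0,0,0],0]]'

```text
t: 8.0
ee_pos: [582.0, 61.6, 179.5]
orientation: [-2.091, 2.325, -0.005]
ft_force: [0.3, -0.1, 0.8]
width: 52.3
```

Run:
```python
from h import *
go([582,61,178],-96.1)
```

```text
t 8.00 pos [582.   61.6 179.5] yaw -96.08 deg tilt z [ 0.013  0.008 -1.   ] w 52.3 F [ 0.3 -0.1  0.8] q6 1.75
shift cm [0.06 0.   0.15]
turn deg 0.02 (pointing down: -dyaw)
```

Request:
arm_command --increments '[[[0,0,0.1],0],[[0,0,0],0],[[0,0,0],0],[[0,0,0],0],[[0,0,0],0],[[0,0,0],0]]' --gripper 0

```text
t: 8.6
ee_pos: [582.2, 61.6, 178.6]
orientation: [-2.091, 2.325, -0.005]
ft_force: [0.1, -0.7, 0.2]
width: 23.7
```

Request:
arm_command --increments '[[[0,0,0],0],[[0,0,0],0],[[0,0,-0.5],0],[[0,0,-1.5],0],[[0,0,-2],0],[[0,0,-2],0],[[0,0,0],0]]'

```text
t: 9.3
ee_pos: [581.0, 61.1, 241.2]
orientation: [-2.091, 2.326, -0.004]
ft_force: [0.3, -0.0, -1.0]
width: 23.8
```

Run:
```python
from h import *
go([503,-276,240],-99)
a=get_image("wrist")[:,:,::-1];cv2.imwrite("pics/w7.png",a)
```

```text
t 9.30 pos [581.   61.1 241.2] yaw -96.07 deg tilt z [ 0.012  0.007 -1.   ] w 23.8 F [ 0.3 -0.  -1. ] q6 1.75
shift cm [34.35  4.19 -0.22]
turn deg 2.93 (pointing down: -dyaw)
```

View pics/w7.png

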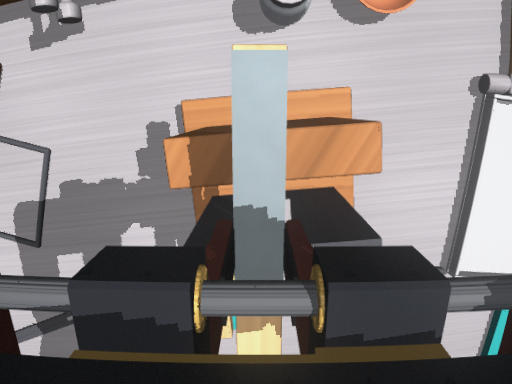

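Request:
arm_command --increments '[[[2,0.2,0],0],[[3.8,0.45,0],0],[[3.8,0.45,0],0],[[3.8,0.45,0],0],[[3.8,0.45,0],0],[[3.8,0.45,0],0],[[3.8,0.45,0],0],[[3.8,0.45,0],0],[[3.8,0.45,0],0],[[2,0.2,0],3],[[0,0,0],0],[[0,0,0],0]]'

```text
t: 10.55
ee_pos: [494.7, -286.3, 221.7]
orientation: [-2.038, 2.385, 0.023]
ft_force: [0.1, -0.4, -0.5]
width: 23.6
```

Run:
```python
from h import *
go([503,-276,240],-99)
a=get_image("wrist")[:,:,::-1];cv2.imwrite("pics/w8.png",a)
a=get_image("scene")[:,:,::-1];cv2.imwrite("pics/s8.png",cv2.resize(a[160:310,90:290],None,fx=4,fy=4,interpolation=2))
```

```text
t 10.55 pos [ 494.7 -286.3  221.7] yaw -98.98 deg tilt z [-0.006  0.014 -1.   ] w 23.6 F [ 0.1 -0.4 -0.5] q6 1.17
shift cm [-1.17 -0.65 -1.82]
turn deg 0.02 (pointing down: -dyaw)
```

View pics/w8.png

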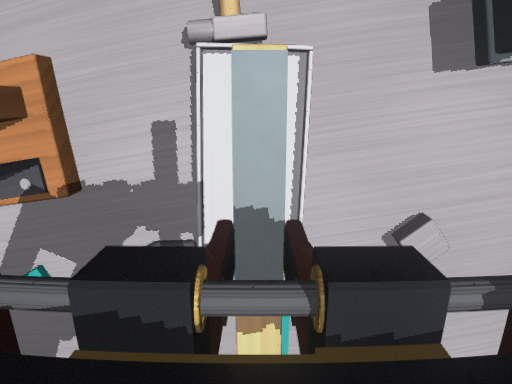

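View pics/s8.png

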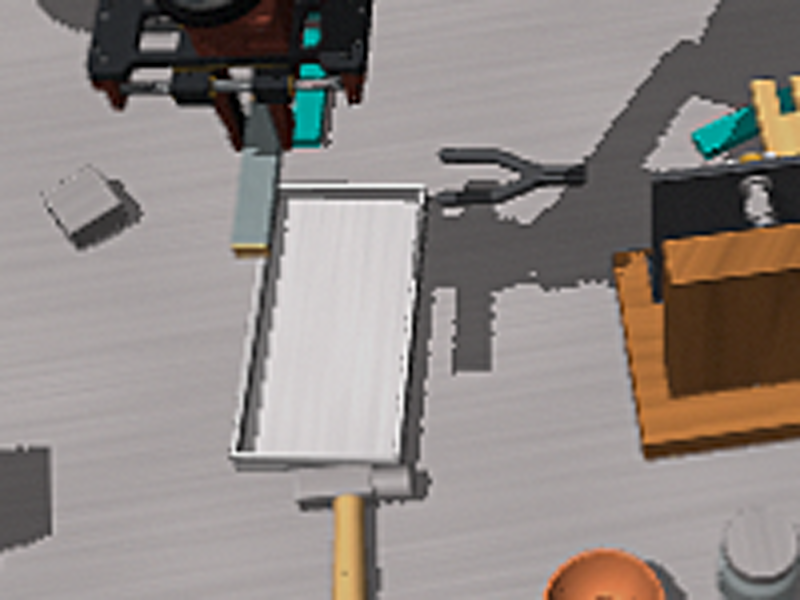

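Run:
```python
from h import *
o=get_obs();W=cam("wrist",o);S=cam("scene");T=cam("top")
t=toplane(W,[(197,46),(312,47),(201,245),(302,236)],25);print(t.round(1))
tt=lambda L,s,o:(np.array(L)+.5)/s-.5+np.array(o)
a=toplane(T,tt([(208,60),(424,102),(354,520),(124,476)],6,(290,150)),25);print("top",a.round(1),a.mean(0).round(1))
b=toplane(S,tt([(282,186),(424,188),(402,463),(236,458)],4,(90,160)),25);print("scene",b.round(1),b.mean(0).round(1))
```

```text
[[ 635.6 -234.8   25. ]
 [ 614.5 -359.8   25. ]
 [ 403.3 -193.5   25. ]
 [ 396.4 -320.9   25. ]]
top [[ 637.4 -233.9   25. ]
 [ 615.1 -362.8   25. ]
 [ 367.4 -318.    25. ]
 [ 390.8 -184.2   25. ]] [ 502.7 -274.7   25. ]
scene [[ 375.1 -307.9   25. ]
 [ 397.6 -191.4   25. ]
 [ 641.4 -233.6   25. ]
 [ 616.3 -357.9   25. ]] [ 507.6 -272.7   25. ]
```

Run:
```python
from h import *
go([500,-275.5,60],-99.6)
```

```text
t 10.65 pos [ 495.  -285.6  222. ] yaw -98.90 deg tilt z [-0.006  0.014 -1.   ] w 23.9 F [-0.1 -0.5 -0.3] q6 1.17
shift cm [-0.87 -0.46 16.21]
turn deg 0.70 (pointing down: -dyaw)
```

Request:
arm_command --increments '[[[-0.9,-0.5,0],0.7],[[0,0,2],0],[[0,0,3],0],[[0,0,3],0],[[0,0,3],0],[[0,0,3],0],[[0,0,2],0],[[0,0,0],0]]'

```text
t: 11.45
ee_pos: [509.2, -263.5, 59.5]
orientation: [-2.035, 2.382, 0.013]
ft_force: [0.2, -0.7, -0.1]
width: 23.7
```

Run:
```python
from h import *
go([500,-275.5,-24],-99.6)
a=get_image("wrist")[:,:,::-1];cv2.imwrite("pics/w9.png",a)
```

```text
t 11.45 pos [ 509.2 -263.5   59.5] yaw -98.99 deg tilt z [ 0.001  0.012 -1.   ] w 23.7 F [ 0.2 -0.7 -0.1] q6 1.21
shift cm [1.43 0.72 8.33]
turn deg 0.61 (pointing down: -dyaw)
```

View pics/w9.png

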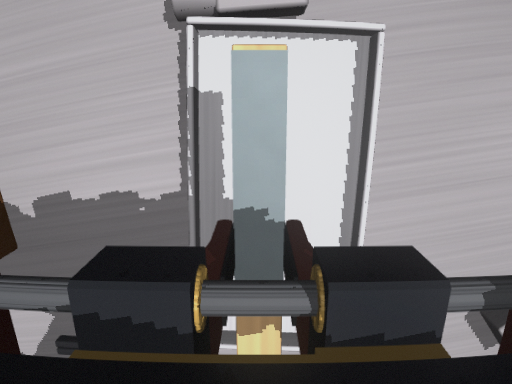

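Request:
arm_command --increments '[[[1.4,0.7,0],0.6],[[0,0,1.5],0],[[0,0,1.5],0],[[0,0,1.5],0],[[0,0,1.5],0],[[0,0,0],0]]'

```text
t: 12.1
ee_pos: [504.3, -278.3, 0.7]
orientation: [-2.019, 2.39, -0.002]
ft_force: [-0.5, 0.2, -1.2]
width: 23.3
```

Run:
```python
from h import *
go([500,-275.5,-26],-99.6)
```

```text
t 12.10 pos [ 504.3 -278.3    0.7] yaw -99.62 deg tilt z [ 0.01   0.007 -1.   ] w 23.3 F [-0.5  0.2 -1.2] q6 1.19
shift cm [-0.18  0.49  2.67]
turn deg -0.02 (pointing down: -dyaw)
```

Request:
arm_command --increments '[[[0,0.3,0.8],0],[[0,0,0.7],0],[[0,0,0.5],0],[[0,0,0],0]]'

```text
t: 12.5
ee_pos: [501.4, -277.8, -21.0]
orientation: [-2.019, 2.391, -0.002]
ft_force: [0.2, 0.5, -0.4]
width: 23.9
```

Run:
```python
from h import *
go([500,-275.5,-26],-99.6)
a=get_image("scene")[:,:,::-1];cv2.imwrite("pics/s10.png",cv2.resize(a[180:290,120:240],None,fx=6,fy=5,interpolation=2))
a=get_image("wrist")[:,:,::-1];cv2.imwrite("pics/w10.png",a)
```

```text
t 12.50 pos [ 501.4 -277.8  -21. ] yaw -99.64 deg tilt z [ 0.011  0.007 -1.   ] w 23.9 F [ 0.2  0.5 -0.4] q6 1.19
shift cm [-0.2   0.19  0.5 ]
turn deg -0.04 (pointing down: -dyaw)
```

View pics/s10.png

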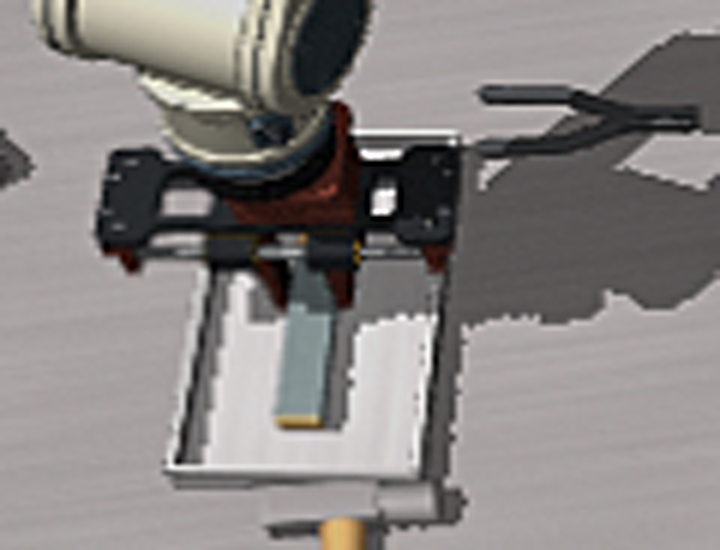

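View pics/w10.png

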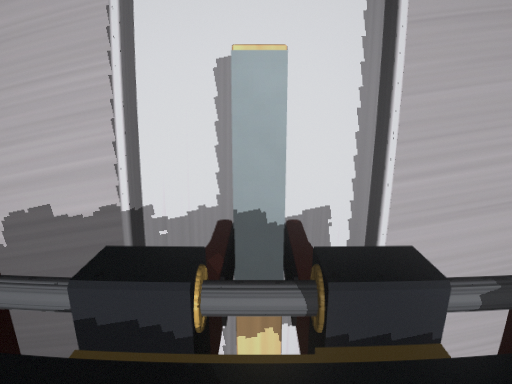

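Request:
arm_command --increments '[[[0,0,0.3],0],[[0,0,0],0]]'

```text
t: 12.8
ee_pos: [502.6, -278.4, -22.9]
orientation: [-2.018, 2.39, -0.006]
ft_force: [0.3, 0.1, -0.8]
width: 24.0
```

Request:
arm_command --increments '[[[0,0,0.2],0],[[0,0,0],0]]'

```text
t: 13.0
ee_pos: [502.9, -278.5, -24.6]
orientation: [-2.018, 2.39, -0.007]
ft_force: [-0.1, 0.4, -0.1]
width: 23.6
```

Request:
arm_command --increments '[[[0,0,0.2],0],[[0,0,0],0]]'

```text
t: 13.2
ee_pos: [503.1, -278.6, -26.6]
orientation: [-2.018, 2.39, -0.008]
ft_force: [-0.5, 0.9, 0.4]
width: 23.8
```

Request:
arm_command --increments '[[[0,0,0.15],0],[[0,0,0],0]]'

```text
t: 13.4
ee_pos: [503.5, -278.8, -26.4]
orientation: [-2.018, 2.389, -0.009]
ft_force: [-0.7, 0.0, -0.3]
width: 24.2
```

Run:
```python
from h import *
go()
a=get_image("wrist")[:,:,::-1];cv2.imwrite("pics/w11.png",a)
a=get_image("scene")[:,:,::-1];cv2.imwrite("pics/s11.png",cv2.resize(a[180:290,120:240],None,fx=6,fy=5,interpolation=2))
```

```text
t 13.40 pos [ 503.5 -278.8  -26.4] yaw -99.63 deg tilt z [ 0.014  0.005 -1.   ] w 24.2 F [-0.7  0.  -0.3] q6 1.19
```

View pics/w11.png

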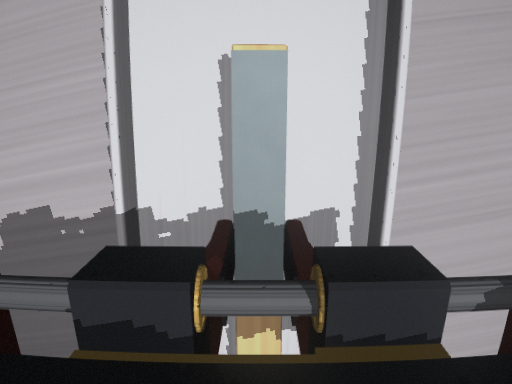

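View pics/s11.png

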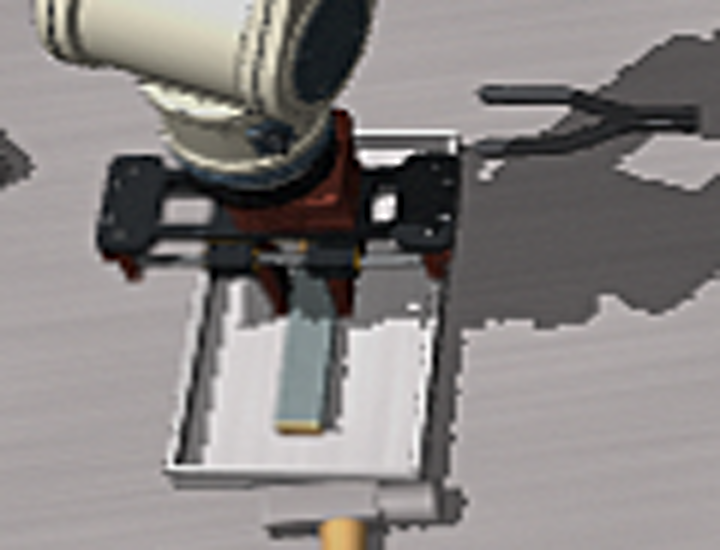

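Request:
arm_command --increments '[[[0,0,0],0],[[0,0,0],0],[[0,0,0],0],[[0,0,0],0],[[0,0,0],0]]' --gripper 0.6

```text
t: 14.0
ee_pos: [503.4, -278.7, -27.3]
orientation: [-2.018, 2.39, -0.008]
ft_force: [0.2, 1.0, 0.4]
width: 52.4
```

Request:
arm_command --increments '[[[0,0,-1],0],[[0,0,-2],0],[[0,0,-3],0],[[0,0,-4],0],[[0,0,-4],0],[[0,0,-4],0],[[0,0,-4],0],[[0,0,-4],0],[[0,0,0],0]]'

```text
t: 14.9
ee_pos: [498.6, -279.5, 247.5]
orientation: [-2.018, 2.39, -0.008]
ft_force: [-0.3, 0.1, -1.1]
width: 52.7
```

Run:
```python
from h import *
go([571,51,280],-91.7)
o=get_obs()
a=get_image("wrist")[:,:,::-1];cv2.imwrite("pics/w12.png",a)
W=cam("wrist",o)
import pickle;pickle.dump(o,open("o12.pkl","wb"))
```

```text
t 14.90 pos [ 498.6 -279.5  247.5] yaw -99.63 deg tilt z [ 0.013  0.005 -1.   ] w 52.7 F [-0.3  0.1 -1.1] q6 1.20
shift cm [-33.82  -1.65  -2.99]
turn deg -7.93 (pointing down: -dyaw)
```

View pics/w12.png

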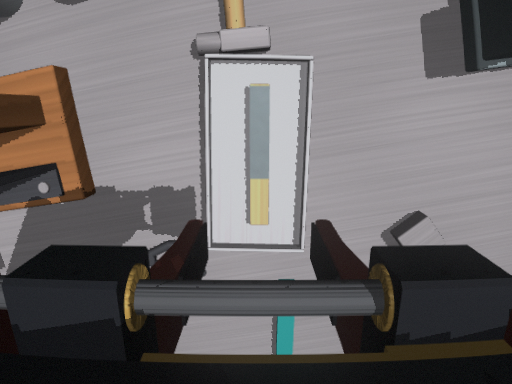

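Request:
arm_command --increments '[[[-2,-0.1,-1],-4],[[-4,-0.2,-1],-4],[[-4,0.3,-1],0],[[-4,0.3,0],0],[[-4,0.3,0],0],[[-4,0.3,0],0],[[-4,0.3,0],0],[[-4,0.3,0],0],[[-2.5,0.2,0],0],[[0,0,0],0],[[0,0,0],0]]'

```text
t: 16.05
ee_pos: [483.4, 57.7, 267.1]
orientation: [2.193, -2.248, -0.021]
ft_force: [-0.6, -0.5, 0.2]
width: 52.7
```

Run:
```python
from h import *
go([571,51,280],-91.7)
o=get_obs()
a=get_image("wrist")[:,:,::-1];cv2.imwrite("pics/w13.png",a)
```

```text
t 16.05 pos [483.4  57.7 267.1] yaw -91.43 deg tilt z [-0.01   0.009 -1.   ] w 52.7 F [-0.6 -0.5  0.2] q6 1.68
shift cm [ 0.44 -8.76 -1.39]
turn deg 0.27 (pointing down: -dyaw)
```

View pics/w13.png

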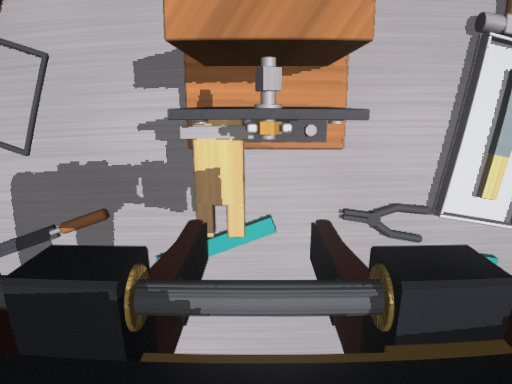

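Run:
```python
from h import *
o=get_obs();W=cam("wrist",o)
print(toplane(W,[(256,78),(281,78),(268,66),(268,91)],198).round(1))
print(toplane(W,[(168,109),(368,109),(165,43),(371,42)],210).round(1))
a=cv2.imread("pics/w13.png")[30:160,150:390];cv2.imwrite("pics/w13c.png",cv2.resize(a,None,fx=3.3,fy=3.3,interpolation=2))
```

```text
[[570.4  59.  198. ]
 [569.9  40.2 198. ]
 [578.9  49.8 198. ]
 [560.6  50.2 198. ]]
[[549.6 124.6 210. ]
 [546.  -23.3 210. ]
 [596.2 123.2 210. ]
 [593.1 -23.8 210. ]]
```

View pics/w13c.png

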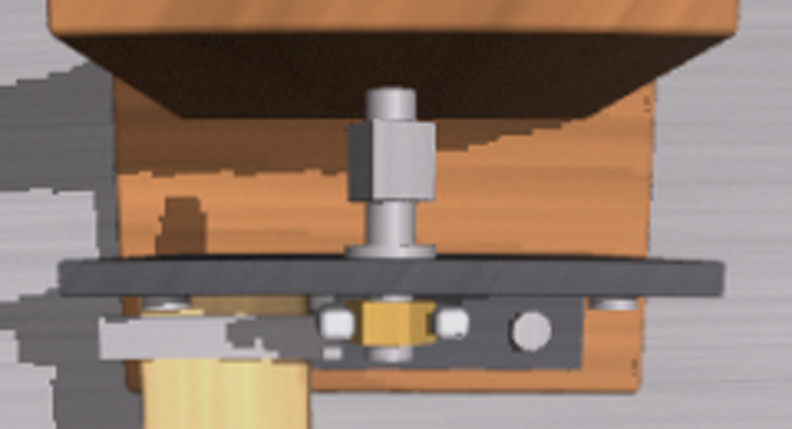

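Request:
arm_command --increments '[[[0.2,-3,0],0],[[0.2,-3,0],0],[[0.2,-2,0],0],[[0,0,0],0],[[0,0,0],0]]'

```text
t: 16.6
ee_pos: [563.9, 41.9, 263.6]
orientation: [2.181, -2.254, -0.025]
ft_force: [0.4, -1.0, -0.9]
width: 52.7
```

Run:
```python
from h import *
go([570,50,200],-91.4)
o=get_obs()
a=get_image("wrist")[:,:,::-1];cv2.imwrite("pics/w14.png",a)
```

```text
t 16.60 pos [563.9  41.9 263.6] yaw -91.90 deg tilt z [-0.015  0.008 -1.   ] w 52.7 F [ 0.4 -1.  -0.9] q6 1.65
shift cm [-0.78 -0.68  6.35]
turn deg -0.50 (pointing down: -dyaw)
```

View pics/w14.png

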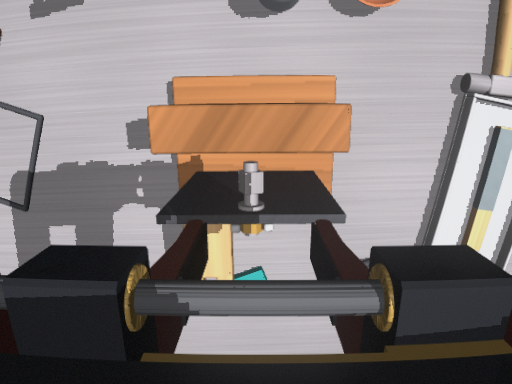

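Request:
arm_command --increments '[[[-0.8,-0.6,0],-0.5],[[0,0,1],0],[[0,0,2],0],[[0,0,1.5],0],[[0,0,0.5],0],[[0,0,0],0]]'

```text
t: 17.25
ee_pos: [566.4, 51.2, 211.2]
orientation: [2.193, -2.242, -0.025]
ft_force: [-0.0, -0.5, 0.1]
width: 52.6
```

Run:
```python
from h import *
go([570,50,145],-91.4)
o=get_obs();W=cam("wrist",o)
a=get_image("wrist")[:,:,::-1];cv2.imwrite("pics/w15.png",a)
```

```text
t 17.25 pos [566.4  51.2 211.2] yaw -91.28 deg tilt z [-0.015  0.008 -1.   ] w 52.6 F [-0.  -0.5  0.1] q6 1.65
shift cm [ 0.16 -0.46  6.61]
turn deg 0.12 (pointing down: -dyaw)
```

View pics/w15.png

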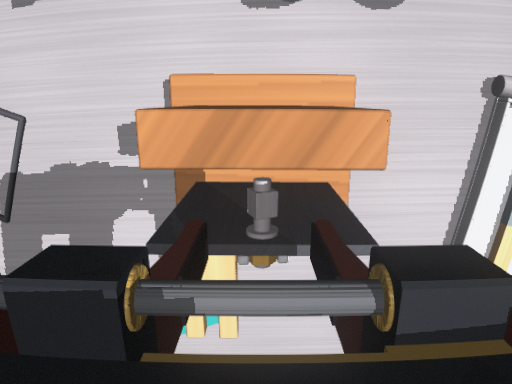

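Run:
```python
from h import *
o=get_obs();W=cam("wrist",o)
print(toplane(W,[(248,203),(278,203),(263,189),(263,216)],198).round(1))
a=cv2.imread("pics/w15.png")[150:280,190:330];cv2.imwrite("pics/w15c.png",cv2.resize(a,None,fx=4.5,fy=4.5,interpolation=2))
```

```text
[[571.8  59.3 198. ]
 [571.4  39.8 198. ]
 [581.   49.3 198. ]
 [562.7  49.7 198. ]]
```

View pics/w15c.png

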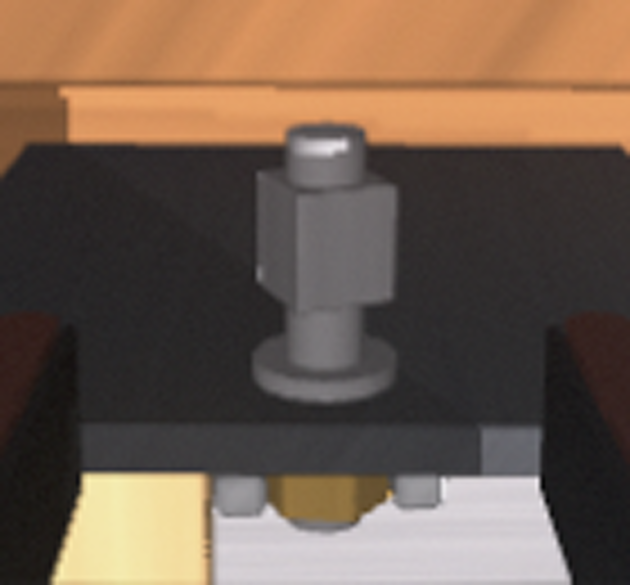

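Request:
arm_command --increments '[[[0.15,-0.45,0],0],[[0,0,1.5],0],[[0,0,1.5],0],[[0,0,1],0],[[0,0,0],0]]'

```text
t: 17.8
ee_pos: [572.6, 49.9, 170.7]
orientation: [2.196, -2.245, -0.02]
ft_force: [-0.3, 1.1, 1.0]
width: 52.7
```

Run:
```python
from h import *
go([570.5,50,145],-91.4)
a=get_image("wrist")[:,:,::-1];cv2.imwrite("pics/w16.png",a)
```

```text
t 17.80 pos [572.6  49.9 170.7] yaw -91.27 deg tilt z [-0.01   0.008 -1.   ] w 52.7 F [-0.3  1.1  1. ] q6 1.65
shift cm [0.02 0.18 2.57]
turn deg 0.13 (pointing down: -dyaw)
```

View pics/w16.png

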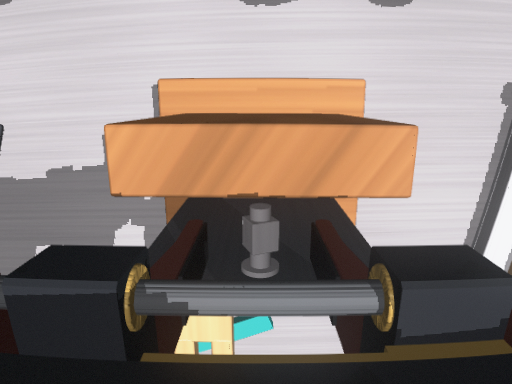

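Request:
arm_command --increments '[[[0,0.2,0.5],0],[[0,0,0.8],0],[[0,0,0.8],0],[[0,0,0],0]]'

```text
t: 18.25
ee_pos: [571.4, 50.2, 149.8]
orientation: [-2.196, 2.245, 0.017]
ft_force: [-0.8, -0.6, 0.2]
width: 52.3
```

Run:
```python
from h import *
go([570.5,50,145],-91.4)
a=get_image("wrist")[:,:,::-1];cv2.imwrite("pics/w17.png",a)
a=get_image("scene")[150:270,215:345,::-1];cv2.imwrite("pics/s17.png",cv2.resize(a,None,fx=5,fy=5,interpolation=2))
```

```text
t 18.25 pos [571.4  50.2 149.8] yaw -91.27 deg tilt z [-0.007  0.008 -1.   ] w 52.3 F [-0.8 -0.6  0.2] q6 1.65
shift cm [0.03 0.09 0.48]
turn deg 0.13 (pointing down: -dyaw)
```

View pics/w17.png

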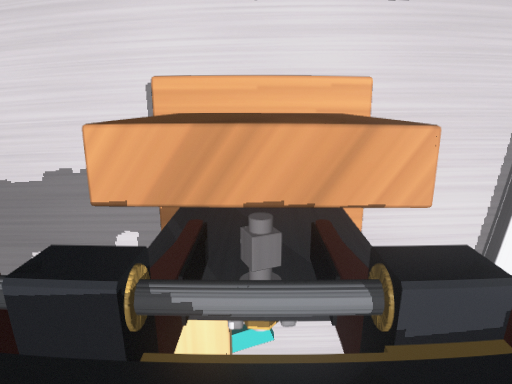

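View pics/s17.png

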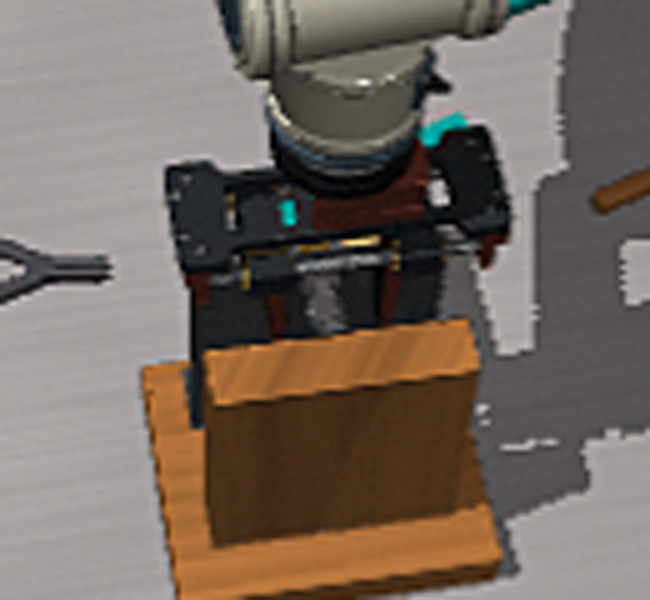

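Request:
arm_command --increments '[[[0,0.05,0.4],0],[[0,0,0.2],0],[[0,0,0],0]]'

```text
t: 18.65
ee_pos: [572.2, 50.4, 144.9]
orientation: [-2.195, 2.244, 0.014]
ft_force: [-0.3, 0.0, 1.4]
width: 52.7
```

Request:
arm_command --increments '[[[0,0,0],0],[[0,0,0],0],[[0,0,0],0],[[0,0,0],0],[[0,0,0],0],[[0,0,0],0],[[0,0,0],0],[[0,0,0],0]]' --gripper 0

```text
t: 19.45
ee_pos: [572.5, 49.4, 145.3]
orientation: [-2.195, 2.244, 0.012]
ft_force: [-0.4, -2.1, -0.8]
width: 19.4
```

Run:
```python
from h import *
go()
a=get_image("wrist")[:,:,::-1];cv2.imwrite("pics/w18.png",a)
a=a[180:290,170:350];cv2.imwrite("pics/w18c.png",cv2.resize(a,None,fx=4,fy=4,interpolation=2))
```

```text
t 19.45 pos [572.5  49.4 145.3] yaw -91.26 deg tilt z [-0.003  0.007 -1.   ] w 19.4 F [-0.4 -2.1 -0.8] q6 1.65
```

View pics/w18c.png

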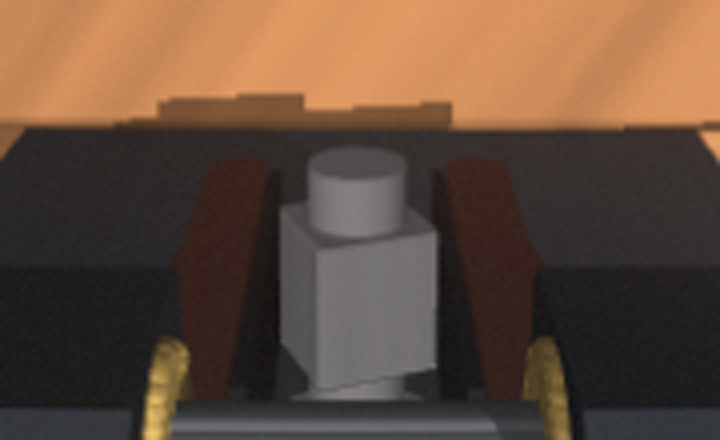

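Request:
arm_command --increments '[[[0,0,0],0],[[0,0,0],0],[[0,0,0],0]]'

```text
t: 19.8
ee_pos: [572.4, 49.4, 145.3]
orientation: [-2.195, 2.244, 0.012]
ft_force: [0.0, -1.2, 0.1]
width: 18.8
```

Request:
arm_command --increments '[[[0,0.5,0],0],[[0,0,0],0]]'

```text
t: 20.0
ee_pos: [572.8, 49.4, 145.4]
orientation: [-2.19, 2.238, -0.001]
ft_force: [-8.4, -0.8, 4.0]
width: 18.9
```

Request:
arm_command --increments '[[[0,0.9,0],0],[[0,0.9,0],0]]'

```text
t: 20.2
ee_pos: [569.6, 49.5, 146.9]
orientation: [-2.175, 2.221, -0.035]
ft_force: [23.5, -2.4, -18.1]
width: 18.1
```

Request:
arm_command --increments '[[[0,0.8,0],0],[[0,0,0],0],[[0,0,0],0]]'

```text
t: 20.5
ee_pos: [568.3, 49.5, 147.8]
orientation: [-2.168, 2.214, -0.05]
ft_force: [0.7, -0.9, -1.1]
width: 16.7
```

Run:
```python
from h import *
go()
a=get_image("wrist")[:,:,::-1]
a=a[180:290,170:350];cv2.imwrite("pics/w19c.png",cv2.resize(a,None,fx=4,fy=4,interpolation=2))
```

```text
t 20.50 pos [568.3  49.5 147.8] yaw -91.19 deg tilt z [ 0.053  0.007 -0.999] w 16.7 F [ 0.7 -0.9 -1.1] q6 1.65
```

View pics/w19c.png

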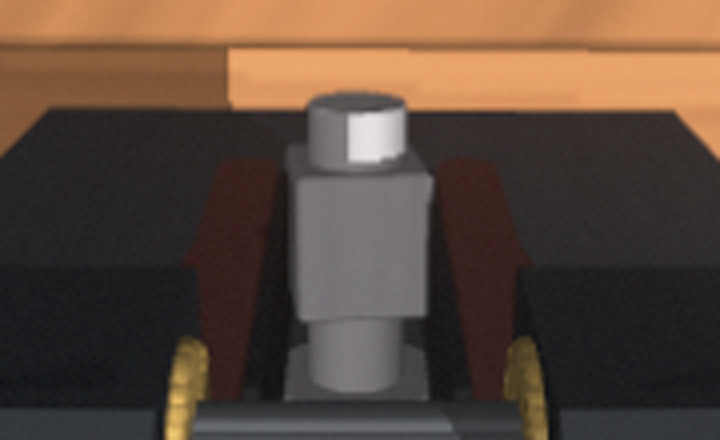

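Request:
arm_command --increments '[[[0,-0.9,0],0],[[0,-0.9,0],0],[[0,0,0],0],[[0,0,0],0]]'

```text
t: 20.95
ee_pos: [572.2, 49.4, 147.1]
orientation: [-2.182, 2.229, -0.019]
ft_force: [0.8, -2.5, -1.5]
width: 15.8
```

Request:
arm_command --increments '[[[0,0,0],0],[[0,0,0],0],[[0,0,0],0]]'

```text
t: 21.25
ee_pos: [572.2, 49.4, 147.1]
orientation: [-2.182, 2.229, -0.019]
ft_force: [0.4, -0.7, -0.3]
width: 15.5
```

Run:
```python
from h import *
go()
a=get_image("wrist")[:,:,::-1]
cv2.imwrite("pics/w20.png",a)
a=a[180:290,170:350];cv2.imwrite("pics/w20c.png",cv2.resize(a,None,fx=4,fy=4,interpolation=2))
w=[]
for n in("scene","top"):
  a=get_image(n)[:,:,::-1];cv2.imwrite(f"pics/{n}20.png",a);w.append(get_obs()["width"])
print(w)
```

```text
t 21.25 pos [572.2  49.4 147.1] yaw -91.22 deg tilt z [ 0.024  0.007 -1.   ] w 15.5 F [ 0.4 -0.7 -0.3] q6 1.65
[15.927832048438905, 15.92312736126211]
```

View pics/w20c.png

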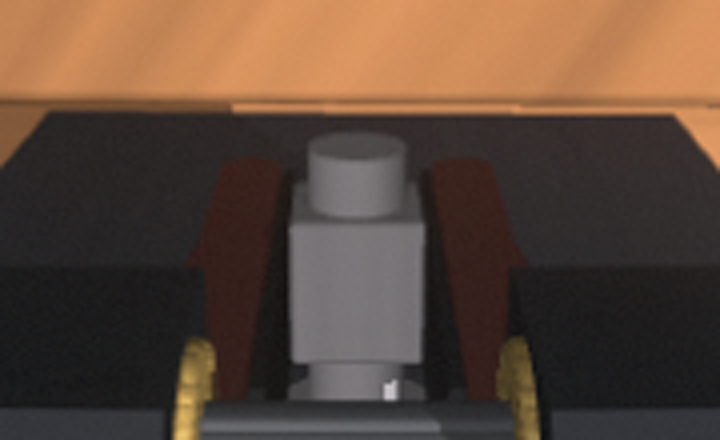

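View pics/scene20.png

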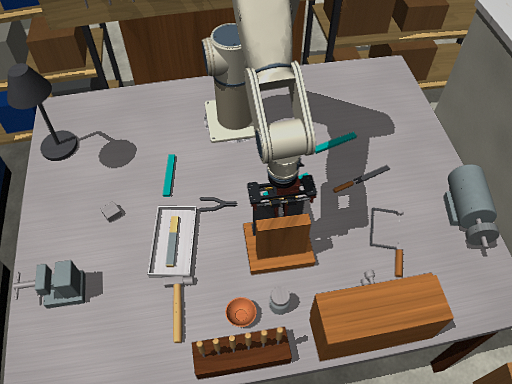

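Run:
```python
from h import *
go();close_job()
```

```text
t 21.40 pos [572.2  49.4 147.1] yaw -91.22 deg tilt z [ 0.024  0.007 -1.   ] w 15.9 F [ 0.3 -1.8 -0.9] q6 1.65
the job is handed in; nothing more can be done
```

I laid the emery stick flat in the tray, turned the bolt head square by the head, and handed the job in at 21.4 s, still gripping it. `close_job()` reports no verdict, so this rests on my own checks.

- **Stick:** it lies flat near the middle of the tray, let go. I saw this in the wrist picture after release and again in the last scene picture.
- **Bolt head:** squeezing alone jammed on friction at about 19 mm opening. I slid the gripped fingers a few mm along the bolt, which freed it, and the grip then squared it. The last readings were 15.5 to 15.9 mm against 16 mm flats, steady for 0.6 s. The last wrist picture shows the head upright and symmetric between the fingers.
- **Other things:** the bystanders look unmoved in the last scene picture. I never commanded contact with the spanner, but I could not measure contact on it. Grip force is not measured either; I relied on the fixed half-of-maximum grip.

**Disagreements:**
- The fingertips end about 35 mm short of the stated TCP. My first attempt at the stick therefore closed above it without touching it. I found the offset from the pictures and a careful lowering, and allowed for it afterwards.
- The force readings stayed near zero when I lowered onto contact, so I judged contact there from the pictures and from where motion stopped. They rose to about 23 N along x while I slid the fingers along the bolt.
- The tool leaned by about 0.05 rad during that slide and is still about 0.024 rad off vertical.

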